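# Refit the drive knob of a micromanipulator control box

## Robot

A 6-joint arm with a two-finger parallel gripper is mounted at the origin on the work surface. World frame = base frame: x ahead of the robot, y to its left, z up, the work surface at z = 0. Lengths are in m, angles in degrees, forces in N, time in s.
With the tool pointing down it reaches from about 0.325 to 0.85 m from the base axis. Payload 4.4 kg.
Tool frame: the origin (TCP) lies between the finger pads; the fingertips stand env.nose_length ahead of it and the grasp point (between the pads) is the TCP (env.nose_length is the distance from the TCP to the fingertips, in m); z points along the fingers, x is the direction in which the jaws open and shut, and the axes are right-handed (so a half turn about z gives the same grasp; the last joint's range is limited). The gripper opens to 94 mm and grips with 3 to 60 N. Pads are 16 mm wide; open, the fingers measure 119 mm over their backs; the gripper's body (75 mm by 177 mm) begins 78 mm behind the grasp point.
Start: joints at [-79.899, 11.837, 88.321, -0, 79.842, -8.623], TCP at [0.185, -0.545, 0.224] pointing down, gripper open.
Joint ranges: [-156.59, 156.59], [-49.26, 127.26], [12.9, 141.05], [-63.56, 243.56], [4.71, 150.69], [-161.64, 161.64]. Speed limits (degrees/s): [159.86, 159.86, 180, 180, 180, 180].

## Interface

Orientations are given as [roll, pitch, yaw] about the fixed x, y, z axes, in that order (R = Rz(yaw) Ry(pitch) Rx(roll)).
In Python, from workcell import sensors, grab_frame, camera_params, workorder, env gives the robot as it stands. The module is installed in compiled form; this text tells all that it offers.
- The arm moves only by the tool send_rows, never from a script. Its argument "series" is a list of rows, each an object of numbers: "wx", "wy", "wz": the turn, a rotation vector about the tool's x, y, z in rad; "x", "y", "z": the shift along the tool's x, y, z in mm; "jaw": the finger opening in mm, from 0 to 94. A call has 1 to 5 rows; each row shifts and turns the pose as measured when the row begins, along the tool's axes as they then stand; what a row does not reach is not made up. A row lasts 1/8 s, in which the tool goes at most 62.5 mm and 10.7 degrees, less where a joint would pass 70% of its speed; a pose out of reach is approached as far as the arm can. A call is refused whole if a number of a shift passes 62.5 or a number of a turn 0.188, either way. A call with a gripper value outside its range is refused whole. The fingers move at their own pace and stop on an object; "grip_force" is the grip in N (left out, the last holds). Time passes only in rows, so rows that do not move let the fingers close. It gives the time, the measured TCP pose, the force and the opening at its end, in the units of the state.
- sensors.read_state(): the state, without advancing time (a new reading comes with each control period).
- grab_frame(name): name is "side" or "top"; returns the picture (400x640x3 uint8, blue, green, red); there is no depth.
- camera_params(name): a dict with "fov_y" (degrees; the focal length in pixels is half the picture's height over the tangent of half this angle, whatever the lens; pixels are square), "cx", "cy" (the principal point, pixels), "pose" (4x4, takes a point from camera to world coordinates). Camera axes: x right, y up, looking along -z (the intrinsics and any distortion apply to the point x, -y, -z); pixel columns grow to the right and rows downward; lengths in m; the calibration is good to about 2 mm. A picture is of the moment at which its call begins. camera_params takes no time and is no camera call.
- workorder.hand_in(): hands the job in, once; it reports no verdict.
The state is a dict: "clock": time; "qpos": joint angles; "qvel": joint speeds; "joint_efforts": joint torques, N m; "eef_pos": TCP position; "ee_rot": TCP orientation; "contact_force": force on the tool from outside, world axes, zero at the start; "torque": the same for the moment, N m; "width": opening from 0.0 (shut) to 1.0 (fully open).
Only numpy, scipy, OpenCV 4.12 (cv2) and the standard library are available. Lean on these libraries where they do the work, as an engineer would, in place of code of your own. Each camera call takes 0.05 s, during which the arm holds its last target.

## Task

Put the big fluted black knob back on the keyed spindle of the white control box: push it lightly and turn it slowly until it drops fully home, then turn it with the spindle until its white pointer line faces the red dot, and let go. The sprung spindle is delicate, so never press or twist the knob on it with more than about 15 N. Leave everything else where it is.

Things in the scene. Friction and masses are not known exactly. Their poses are not given: they have to be found in the camera images.
- knob: the loose fluted black drive knob with one white pointer line on its top, 40 mm high, about 60 g, standing upright on the blue pad. Origin: centre of its underside, z up. Its upper part, 24 to 40 mm above the underside, is a round cylinder 40 mm in diameter, the place to grip it; below that it is slightly slimmer. Once it is in place, its axes are parallel to the box's
- keyway (a point): in the knob's underside, 12 mm from its axis along its -x, straight below the pointer line: the knob has a blind square bore 14.5 mm wide and 24 mm deep, and in the lowest 11 mm of it one keyway 6.2 mm wide runs from the bore to the rim through this point
- pointer (a point): outer end of the white pointer line on the knob's top, 18 mm from the axis, 40 mm above the underside (18 mm along the knob's -x)
- control_box: white control box, 120 x 150 x 42 mm (x, y, z), fixed to the table. Origin: centre of its underside, -x is its front. The spindle stands upright on its top. A black trimmer 8 mm high stands 76 mm from the spindle
- dot (a point): the red dot printed on the box's top, 28 mm from the spindle's axis in the box's -x direction
- seat (a point): point on the spindle's axis, 52 mm above the table, axes parallel to the box's: free height of the dark steel collar (32 mm in diameter) on which the knob's underside rests when fully home. A knob resting on the key, not yet engaged, has its underside about 9 mm above this point; home and released, within 1 mm of it. The spindle yields downwards on a spring of 2 N/mm by at most 5 mm; this point does not
- post_top (a point): top of the spindle, 21 mm above the seat: a round steel post 12 mm in diameter, its top 3.5 mm tapered. Low on one side a flat-topped brass key, 5 mm wide, reaches 15 mm from the axis and 9 mm above the collar. All turn together, with 0.08 N m friction, no stop near the dot. At the start the key points 20 to 110 degrees anticlockwise (from above) of the dot; its angle is not measured
- pad: blue pad 140 x 210 x 3 mm fixed to the table, on which the knobs stand; origin at the centre of its underside
- small_knob: bystander: plain grey knob without pointer, 24 mm in diameter, 22 mm high, on the pad, at least 70 mm from the black knob
- screwdriver: bystander: screwdriver 160 mm long lying on the table
- bottle: bystander: amber bottle 48 mm in diameter, 75 mm high
- dish: bystander: covered glass dish 64 mm in diameter, 14 mm high
- tip_rack: bystander: open blue rack 70 x 95 x 45 mm
- jar: bystander: white jar 60 mm in diameter, 60 mm high
Not all that is in view belongs to the job. What is meant by the control_box is not green or pink, and is the smaller of those in its own colour.

How it is judged (in metres and radians):
On the way:
1. the knob is fully home on the spindle, key engaged (z of knob in the frame of seat below 0.002 m and horizontal distance between knob and seat below 0.004 m and angle between knob's own z axis and vertical below 0.12 rad), for 0.2 s.
At the end, for the whole second after the job is handed in: The knob is released and at rest on the spindle, underside within 2 mm of the collar's free height, upright, on the axis within 4 mm, and its pointer line faces the red dot within 0.2 rad (11 degrees) (all of step 1 and z of knob in the frame of seat above -0.004 m and angle between the x axis of knob and the x axis of control_box, either way round below 0.2 rad and x of pointer in the frame of seat below -0.01 m and linear speed of knob below 0.01 m/s and contact force between the fingers and knob below 0.05 N); the robot touches nothing.
It fails at once if the knob is pressed or twisted on the control box with more than 20 N (contact force between knob and control_box above 20 N).
It fails at once if the robot pushes on the control box itself with more than 25 N (contact force between the arm and control_box above 25 N).
It fails at once if another thing on the table is moved by more than 20 mm (distance of any of small_knob, screwdriver, bottle, dish, tip_rack, jar from where it was at the start of the episode above 0.02 m).
It also fails if it takes over 72 s, if anything falls off the work surface, if the arm or the gripper's body presses on something with over 40 N, if the wrist force passes 120 N, or if a joint passes its speed limit or range.

## Working session

There is one attempt and no reset: what is moved stays moved. The work goes in short steps, Python scripts to look and compute and a tool call to move; the robot and the scene stay as the last step left them, time stands still between calls to the robot, and variables do not carry over. Pictures are saved under pics/ and viewed, and the job is handed in when it is done.

Besides the shell and the picture viewer there is one more tool, called after "Emit:" by a JSON object that holds its "api" and its "payload", one argument or row to a line. send_rows: Moves the arm, as the interface text tells. Its arguments: {"type":"object","properties":{"series":{"type":"array"},"grip_force":{"type":"number"}},"required":["series"]}

```bash
mkdir -p pics; python3 - <<'E'
from workcell import sensors, grab_frame, camera_params, env
import cv2
print(sensors.read_state(), env.nose_length)
for n in ("side","top"):
    cv2.imwrite(f"pics/{n}0.png",grab_frame(n)); print(n,camera_params(n))
E
```

```text
{'clock': 0.0, 'qpos': array([-7.98998578e+01,  1.18837215e+01,  8.84037610e+01, -2.43392099e-04,
        7.98395751e+01, -8.62260953e+00]), 'qvel': array([ 0.0552402 ,  0.01244985, -0.08144759, -0.09765416, -0.03047209,
        0.02616166]), 'joint_efforts': array([-1.48051073e-03, -3.70878661e+01, -2.81421787e+01,  6.97849179e-02,
        3.60505655e-02, -1.45870190e-04]), 'eef_pos': array([ 0.18442759, -0.54382885,  0.22330457]), 'ee_rot': array([-1.79981188e+02,  1.25657333e-01, -7.12771844e+01]), 'contact_force': array([0.44487259, 0.23027401, 0.28060465]), 'torque': array([ 0.00722451, -0.02404033,  0.04286765]), 'width': 1.0023717235783183} 0.019
side {'fov_y': 44.71704801155548, 'cx': 321.8175878496096, 'cy': 193.5038578284034, 'pose': array([[-0.74252147,  0.46772233, -0.47947647, -0.25298549],
       [-0.66959279, -0.53704477,  0.5130579 ,  0.7757591 ],
       [-0.01753169,  0.7020105 ,  0.71195077,  1.13785632],
       [ 0.        ,  0.        ,  0.        ,  1.        ]])}
top {'fov_y': 46.227387619302334, 'cx': 316.7537978916953, 'cy': 194.8398818728003, 'pose': array([[ 0.01125576,  0.99834158, -0.05645703,  0.40322984],
       [-0.99970643,  0.01002373, -0.02205844, -0.02022895],
       [-0.02145595,  0.05668875,  0.99816132,  1.32985183],
       [ 0.        ,  0.        ,  0.        ,  1.        ]])}
```

View pics/side0.png

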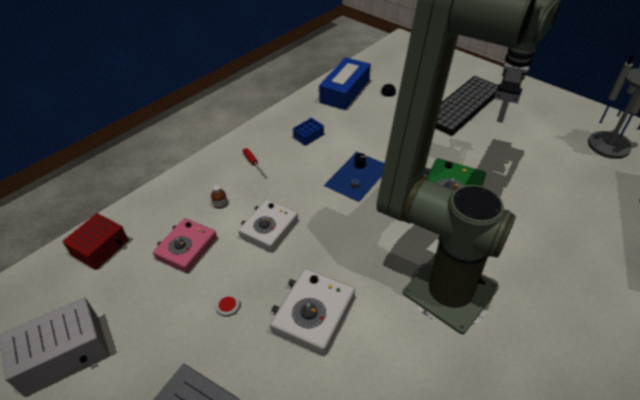

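View pics/top0.png

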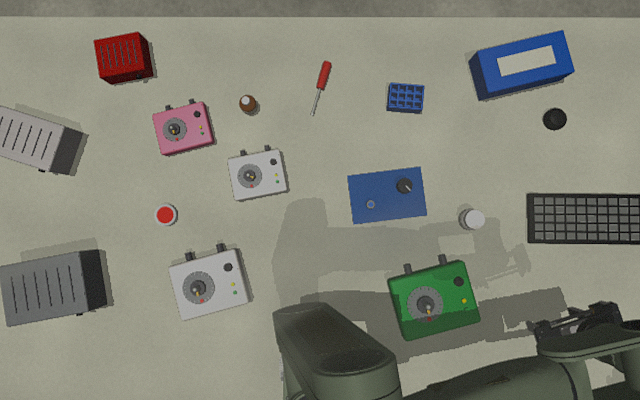

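Candidates for the control box in the top view are the white box at (258,174), the white box at (208,283), the pink one at (184,127) and the green one at (433,299). The white one at (258,174), about 57x47 px, is the smaller of the two white boxes. I'll confirm it in an enlarged crop.

```bash
python3 - <<'E'
import cv2,numpy as np
t=cv2.imread("pics/top0.png"); s=cv2.imread("pics/side0.png")
a=cv2.resize(t[140:210,220:300],(640,560),interpolation=cv2.INTER_CUBIC)
b=cv2.resize(t[160:230,340:430],(720,560),interpolation=cv2.INTER_CUBIC)
c=cv2.resize(s[190:260,230:310],(640,560),interpolation=cv2.INTER_CUBIC)
cv2.imwrite("pics/cbox.png",a);cv2.imwrite("pics/cknob.png",b);cv2.imwrite("pics/cside.png",c)
d=cv2.resize(s[140:210,320:390],(560,560),interpolation=cv2.INTER_CUBIC);cv2.imwrite("pics/cknobs.png",d)
E
```

```text
(no output)
```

View pics/cbox.png

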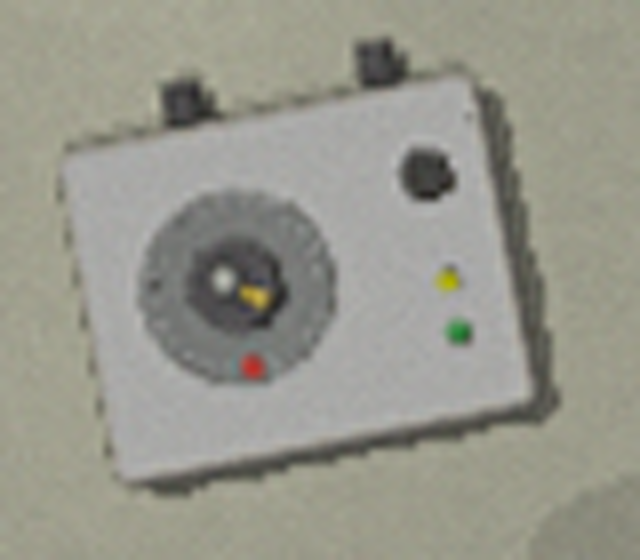

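View pics/cknob.png

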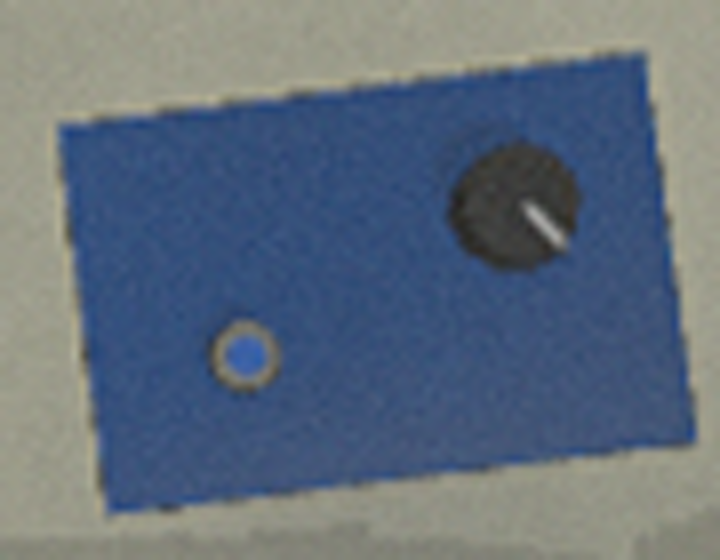

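View pics/cside.png

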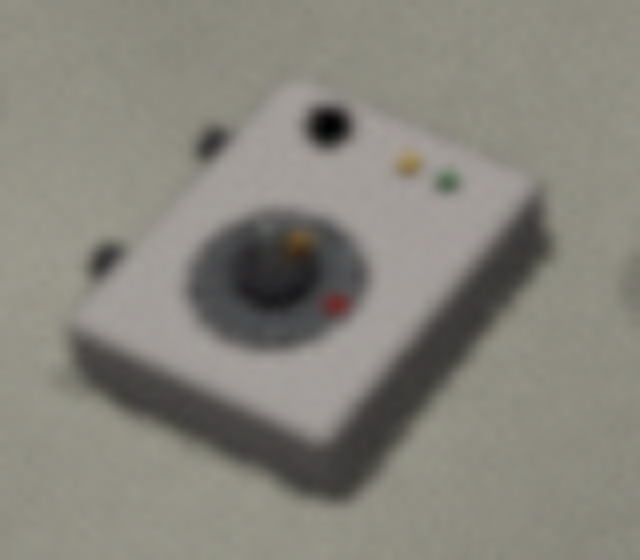

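View pics/cknobs.png

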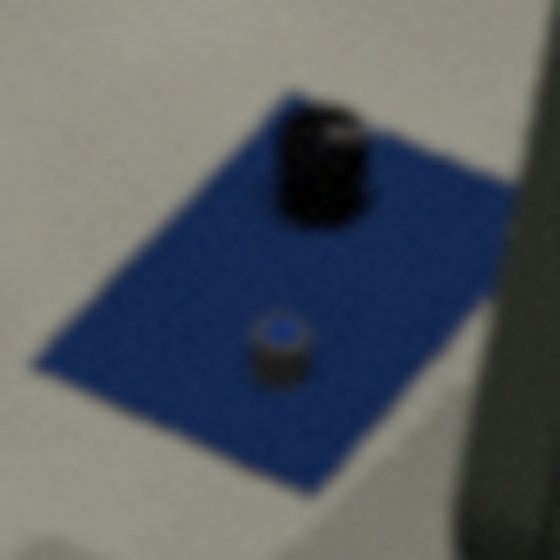

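The crop confirms it: white box, spindle and collar at about (250,175), brass key to the lower right of the post, red dot at (251.5,185.8), trimmer at (273.5,162). The knob on the pad is centred at about (404,185.5) and its pointer line faces lower right. Next I'll convert these to positions.

```bash
cat > h.py <<'E'
import numpy as np
from workcell import camera_params
def ray(n,u,v):
    p=camera_params(n); f=200/np.tan(np.radians(p['fov_y']/2))
    d=np.array([(u-p['cx'])/f,-(v-p['cy'])/f,-1]); T=p['pose']
    return T[:3,3],T[:3,:3]@d
def at(n,u,v,z):
    o,d=ray(n,u,v); return o+d*(z-o[2])/d[2]
def pix(n,P):
    p=camera_params(n); f=200/np.tan(np.radians(p['fov_y']/2)); T=p['pose']
    c=T[:3,:3].T@(np.asarray(P)-T[:3,3]); return p['cx']+f*c[0]/-c[2], p['cy']-f*c[1]/-c[2]
def crop(x0,y0,s,u,v): return x0+(u+.5)/s-.5, y0+(v+.5)/s-.5
E
python3 - <<'E'
from h import *
np.set_printoptions(precision=4,suppress=True)
B=lambda u,v,z:at('top',*crop(220,140,8,u,v),z)
K=lambda u,v,z:at('top',*crop(340,160,8,u,v),z)
S=lambda u,v,z:at('side',*crop(230,190,8,u,v),z)
KS=lambda u,v,z:at('side',*crop(320,140,8,u,v),z)
c=[B(*p,.042) for p in [(65,155),(467,75),(538,402),(122,480)]]
print("box corners",*c); print([np.linalg.norm(c[i]-c[(i+1)%4]) for i in range(4)])
print("yaw edges",[np.degrees(np.arctan2(*(c[i]-c[j])[1::-1])) for i,j in((0,3),(1,2),(0,1),(3,2))])
print("dial",B(237,287,.042),"collar",B(237,283,.052),"posttop",B(223,280,.073),"dot",B(253,367,.042),"trim",B(428,174,.05))
print("S dial",S(278,278,.042),"dot",S(336,304,.042),"trim",S(328,126,.05))
p=[K(*q,.003) for q in [(60,125),(645,52),(695,440),(107,514)]]
print("pad",*p,[np.linalg.norm(p[i]-p[(i+1)%4]) for i in range(4)])
k=K(514,206,.043);e=K(567,247,.043);print("knob",k,"ptr",e,np.linalg.norm(k-e),np.degrees(np.arctan2(*(e-k)[1::-1])))
print("radius",np.linalg.norm(K(448,206,.043)-K(580,206,.043)))
print("side knob",KS(325,123,.043))
E
```

```text
box corners [0.5734 0.2567 0.042 ] [0.6025 0.1174 0.042 ] [0.4891 0.091  0.042 ] [0.4607 0.2345 0.042 ]
[np.float64(0.14237117884665046), np.float64(0.1164003219190334), np.float64(0.14624391740702766), np.float64(0.11488280108284565)]
yaw edges [np.float64(11.171952755443176), np.float64(13.08256850966457), np.float64(101.78330964999127), np.float64(101.19792402598608)]
dial [0.528  0.1959 0.042 ] collar [0.5284 0.1943 0.052 ] posttop [0.5273 0.1955 0.073 ] dot [0.5003 0.1898 0.042 ] trim [0.5669 0.1294 0.05  ]
S dial [0.5281 0.1949 0.042 ] dot [0.5025 0.1895 0.042 ] trim [0.5644 0.1333 0.05  ]
pad [ 0.535  -0.0764  0.003 ] [ 0.5629 -0.2831  0.003 ] [ 0.4258 -0.3005  0.003 ] [ 0.3974 -0.094   0.003 ] [np.float64(0.20860459878142415), np.float64(0.13821944501042813), np.float64(0.20842182851575194), np.float64(0.13874738278059123)]
knob [ 0.5046 -0.2304  0.043 ] ptr [ 0.4907 -0.2485  0.043 ] 0.022830374321363357 -127.547833017997
radius 0.04509845229034888
side knob [ 0.5095 -0.2373  0.043 ]
```

```bash
python3 - <<'E'
from h import *
import cv2
np.set_printoptions(precision=4,suppress=True)
t=cv2.imread("pics/top0.png").astype(float); s=cv2.imread("pics/side0.png").astype(float)
r=t[170:202,390:420]; b=r[:,:,0]
print(b[:, :].astype(int)[4:28,2:28])
hsv=cv2.cvtColor(r.astype(np.uint8),cv2.COLOR_BGR2HSV)
print(hsv[4:28,2:28,1])
print(r.sum(2).astype(int)[4:28,2:28]//3)
b=s[148:172,350:372,0]
print(b.astype(int))
E
```

```text
[[120 118 122 118 117 119 122 122 120 123 123 121 127 122 124 121 119 122
  121 122 123 125 119 122 119 119]
 [120 121 120 120 122 118 111 113 112 111 113 113 120 119 123 123 119 118
  123 124 117 121 124 122 120 119]
 [116 121 121 120 116 113 110 107 101 107 111 109 112 123 125 125 125 122
  120 117 123 117 121 121 126 123]
 [123 119 117 113 107 106 106 109 108 115 113 108  94  95 116 126 127 127
  126 121 116 123 120 117 121 120]
 [125 120 122 112 105 104 116 108 113  97  74  74  64  66  74  91 101 126
  128 121 121 118 125 114 120 119]
 [123 122 113 112 111 109 116  97  79  63  57  56  56  59  58  59  68  86
  121 125 118 120 118 120 123 117]
 [122 118 110 105 103 114 104  70  45  56  55  52  52  62  62  52  64  48
   94 124 124 124 123 124 119 124]
 [120 124 112 106 115 101  70  58  61  60  60  59  60  56  51  62  51  51
   69  85 124 124 118 119 120 121]
 [122 116 115 108 116  78  55  55  53  59  55  61  59  56  61  57  56  58
   51  65 121 126 122 122 114 125]
 [124 125 110 113  86  55  47  56  62  69  57  59  61  63  59  57  57  63
   49  53 103 119 123 121 124 121]
 [122 120 
[... 8283 characters left out ...]
2   4   4   5  10  30  52  69
   82  82  84  83]
 [ 80  76  72  63  45  19   7   0   3   0   6   0   1   0  13  32  54  74
   82  81  84  82]
 [ 81  77  74  66  51  31  13   6   6   7   1   5   2  12  25  47  67  77
   83  81  82  83]
 [ 80  79  78  72  63  48  34  22  13  11  12  11  18  29  49  66  77  81
   83  83  82  83]
 [ 82  83  81  79  74  65  58  48  41  42  41  41  46  57  69  78  83  82
   84  81  83  82]
 [ 82  82  80  82  81  78  77  73  72  71  70  71  72  76  81  84  84  85
   85  84  83  82]
 [ 83  83  82  81  81  82  81  82  81  81  82  83  83  82  82  81  81  82
   83  83  85  82]
 [ 83  83  81  83  83  82  82  82  84  83  83  81  86  83  82  82  83  82
   82  84  83  83]]
```

```bash
python3 - <<'E'
from h import *
import cv2
np.set_printoptions(precision=4,suppress=True)
print("top",at('top',404.9,185.0,.043),"side",at('side',359.9,156.6,.043))
t=cv2.imread("pics/top0.png").astype(float).sum(2)/3
sub=t[183:194,402:414]; ys,xs=np.nonzero(sub>90); w=sub[ys,xs]-60; k=xs*0+1
pts=np.c_[xs+402,ys+183]; keep=(pts[:,0]-pts[:,1]>218-2)&(pts[:,0]-pts[:,1]<223)
pts=pts[keep];w=w[keep]
m=(pts*w[:,None]).sum(0)/w.sum(); C=((pts-m)*w[:,None]).T@(pts-m); e=np.linalg.eigh(C)[1][:,1]; e*=np.sign(e[0])
a=at('top',*m,.043); b=at('top',*(m+3*e),.043); print(m,e,a,"ptr dir deg",np.degrees(np.arctan2(*(b-a)[1::-1])))
# predicted rim of knob top for the centre, overlay
T=cv2.resize(cv2.imread("pics/top0.png")[160:230,340:430],(720,560),interpolation=cv2.INTER_CUBIC)
c=at('top',404.9,185.0,.043)
for th in np.linspace(0,2*np.pi,60):
    u,v=pix('top',c+.02*np.array([np.cos(th),np.sin(th),0])); cv2.circle(T,(int((u-340+.5)*8),int((v-160+.5)*8)),1,(0,255,255),-1)
S=cv2.resize(cv2.imread("pics/side0.png")[140:210,320:390],(560,560),interpolation=cv2.INTER_CUBIC)
for z in(.003,.043):
  for th in np.linspace(0,2*np.pi,60):
    u,v=pix('side',[c[0],c[1],z]+.02*np.array([np.cos(th),np.sin(th),0])); cv2.circle(S,(int((u-320+.5)*8),int((v-140+.5)*8)),1,(0,255,255),-1)
cv2.imwrite("pics/ovk.png",np.hstack([T[50:300,380:680],S[50:300,200:480]]))
# box overlay
B=cv2.resize(cv2.imread("pics/top0.png")[140:210,220:300],(640,560),interpolation=cv2.INTER_CUBIC)
sp=np.array([.528,.1952]);
for r,z in((.016,.052),(.006,.073),(.028,.042)):
  for th in np.linspace(0,2*np.pi,60):
    u,v=pix('top',[sp[0]+r*np.cos(th),sp[1]+r*np.sin(th),z]); cv2.circle(B,(int((u-220+.5)*8),int((v-140+.5)*8)),1,(0,255,255),-1)
D=cv2.resize(cv2.imread("pics/side0.png")[190:260,230:310],(640,560),interpolation=cv2.INTER_CUBIC)
for r,z in((.016,.052),(.006,.073),(.028,.042)):
  for th in np.linspace(0,2*np.pi,60):
    u,v=pix('side',[sp[0]+r*np.cos(th),sp[1]+r*np.sin(th),z]); cv2.circle(D,(int((u-230+.5)*8),int((v-190+.5)*8)),1,(0,255,255),-1)
cv2.imwrite("pics/ovb.png",np.hstack([B[130:430,80:400],D[150:450,130:450]]))
E
```

```text
top [ 0.5055 -0.2334  0.043 ] side [ 0.5048 -0.2299  0.043 ]
[407.7892 187.7337] [0.6992 0.7149] [ 0.498  -0.2413  0.043 ] ptr dir deg -135.54032442874546
```

View pics/ovk.png

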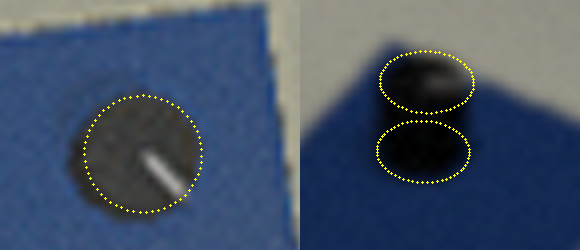

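View pics/ovb.png

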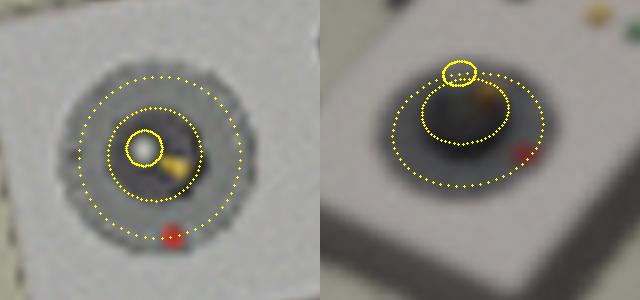

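The overlays fit. The spindle is at about (0.528, 0.195), the box yaw is about 11.7°, and the dot lies 28.4 mm from the axis. The knob is at about (0.505, -0.233) with its pointer towards -135.5°, and the key looks to be at about -118°. Now I'll move over the knob.

Emit:
{"api": "send_rows", "payload": {
  "series": [
    {"x":-24,"y":-50,"jaw":66},
    {"x":-24,"y":-50,"jaw":66},
    {"x":-24,"y":-50,"jaw":66},
    {"x":-24,"y":-50,"jaw":66},
    {"x":-24,"y":-50,"jaw":66}
  ],
  "grip_force": 12
}}

```text
invalid input at $.series[0]: expected keys wx, wy, wz, x, y, z, jaw
```

Emit:
{"api": "send_rows", "payload": {
  "series": [
    {"x":-24,"y":-50,"z":20},
    {"x":-24,"y":-50,"z":20},
    {"x":-24,"y":-50,"z":20},
    {"jaw":66}
  ]
}}

```text
invalid input at $.series[0]: expected keys wx, wy, wz, x, y, z, jaw
```

```bash
cat >> h.py <<'E'
from scipy.spatial.transform import Rotation as Ro
from workcell import sensors
def to(x,y,z):
    s=sensors.read_state(); R=Ro.from_euler('xyz',s['ee_rot'],degrees=True).as_matrix()
    print('t',round(s['clock'],2),'pos',s['eef_pos'].round(4),'rot',s['ee_rot'].round(1),'F',s['contact_force'].round(2),'Tq',s['torque'].round(3),'w',round(94*s['width'],1),'q6',round(s['qpos'][5],1))
    print('tool shift mm',(R.T@(np.array([x,y,z])-s['eef_pos'])*1000).round(1))
    z_=R[:,2]; err=Ro.from_matrix(R).inv().apply(np.cross(z_,[0,0,-1])); print('level rot',err.round(4))
E
python3 -c "
from h import *
to(.505,-.233,.1)"
```

```text
t 0.1 pos [ 0.1844 -0.5439  0.2234] rot [-1.80e+02  1.00e-01 -7.13e+01] F [ 0.17 -0.54 -0.19] Tq [ 0.005 -0.021 -0.021] w 93.9 q6 -8.6
tool shift mm [-191.3 -403.4  123.9]
level rot [-0.0003  0.002  -0.    ]
```

All keys are required.

Emit:
{"api": "send_rows", "payload": {
  "series": [
    {"wx":0,"wy":0,"wz":0,"x":-24,"y":-50,"z":0,"jaw":66},
    {"wx":0,"wy":0,"wz":0,"x":-24,"y":-50,"z":0,"jaw":66},
    {"wx":0,"wy":0,"wz":0,"x":-24,"y":-50,"z":0,"jaw":66},
    {"wx":0,"wy":0,"wz":0,"x":-24,"y":-50,"z":0,"jaw":66},
    {"wx":0,"wy":0,"wz":0,"x":-24,"y":-50,"z":0,"jaw":66}
  ],
  "grip_force": 12
}}

```text
clock: 0.72
eef_pos: [0.385, -0.3468, 0.221]
ee_rot: [180.0, 0.3, -71.8]
contact_force: [0.1, -0.6, -0.2]
width: 0.702
```

Emit:
{"api": "send_rows", "payload": {
  "series": [
    {"wx":0,"wy":0,"wz":0,"x":-24,"y":-50,"z":25,"jaw":66},
    {"wx":0,"wy":0,"wz":0,"x":-24,"y":-50,"z":25,"jaw":66},
    {"wx":0,"wy":0,"wz":0,"x":-20,"y":-45,"z":25,"jaw":66},
    {"wx":0,"wy":0,"wz":0,"x":0,"y":0,"z":0,"jaw":66}
  ]
}}

```text
clock: 1.23
eef_pos: [0.5059, -0.2297, 0.1435]
ee_rot: [179.9, 0.3, -71.5]
contact_force: [-0.7, -0.0, -0.4]
width: 0.704
```

```bash
python3 -c "
from h import *
to(.505,-.233,.1)"
```

```text
t 1.23 pos [ 0.5059 -0.2297  0.1435] rot [179.9   0.3 -71.5] F [-0.66 -0.02 -0.44] Tq [-0.069 -0.006 -0.028] w 66.1 q6 38.0
tool shift mm [ 3.1  1.8 43.5]
level rot [0.0009 0.005  0.    ]
```

Emit:
{"api": "send_rows", "payload": {
  "series": [
    {"wx":0,"wy":0.005,"wz":0,"x":3,"y":2,"z":35,"jaw":66},
    {"wx":0,"wy":0,"wz":0,"x":0,"y":0,"z":15,"jaw":66},
    {"wx":0,"wy":0,"wz":0,"x":0,"y":0,"z":0,"jaw":66}
  ]
}}

```text
clock: 1.6
eef_pos: [0.5047, -0.2352, 0.0938]
ee_rot: [180.0, -0.2, -71.5]
contact_force: [0.2, 0.7, 0.6]
width: 0.703
```

```bash
python3 -c "
from h import *
import cv2
to(.505,-.233,.036)
a=grab_frame=__import__('workcell').grab_frame
cv2.imwrite('pics/s1.png',cv2.resize(a('side')[90:210,280:440],(800,600)))
cv2.imwrite('pics/t1.png',cv2.resize(a('top')[130:250,330:490],(800,600)))"
```

```text
t 1.6 pos [ 0.5047 -0.2352  0.0938] rot [180.   -0.2 -71.5] F [0.18 0.68 0.56] Tq [-0.023 -0.013  0.026] w 66.1 q6 37.8
tool shift mm [-2.1 -1.  57.8]
level rot [ 0.0007 -0.0027  0.    ]
```

View pics/s1.png

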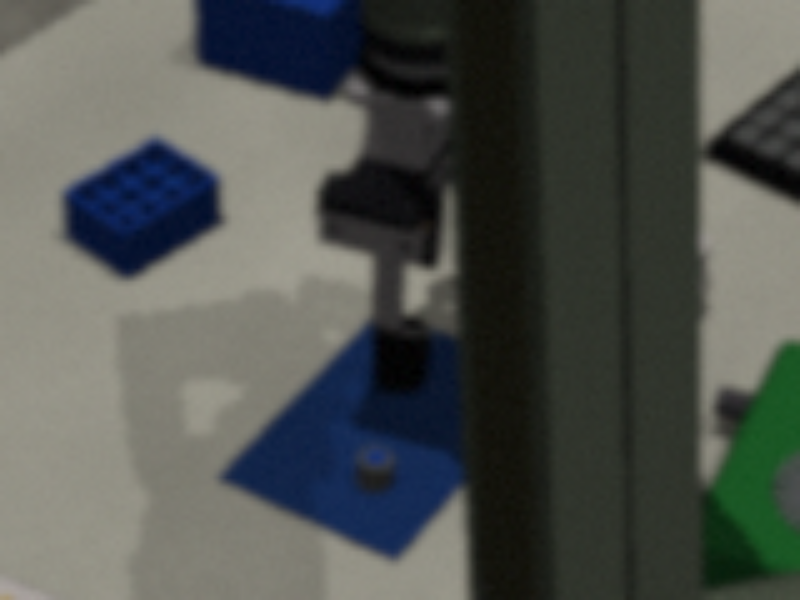

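View pics/t1.png

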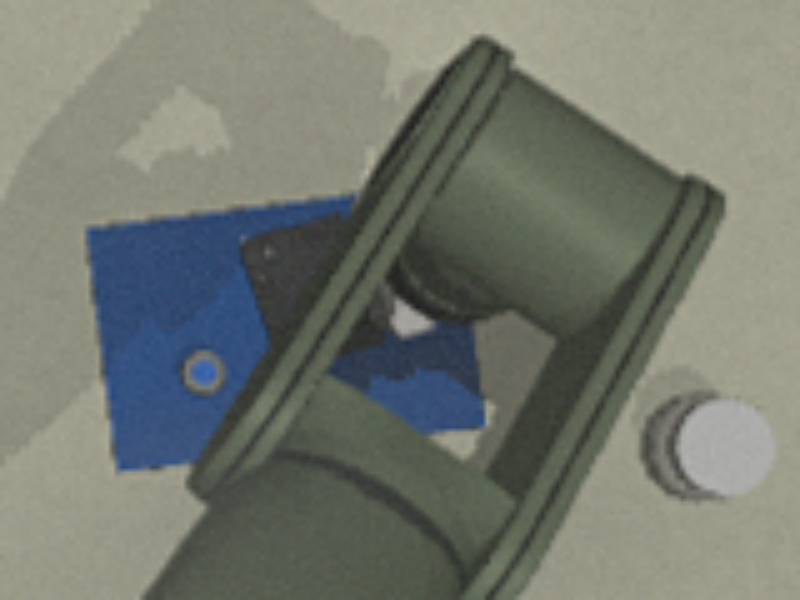

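The side view shows the finger above the knob, with the knob at crop (400,355). The arm hides the top view. Lowering.

Emit:
{"api": "send_rows", "payload": {
  "series": [
    {"wx":0,"wy":0,"wz":0,"x":-2,"y":-1,"z":25,"jaw":66},
    {"wx":0,"wy":0,"wz":0,"x":0,"y":0,"z":20,"jaw":66},
    {"wx":0,"wy":0,"wz":0,"x":0,"y":0,"z":8,"jaw":66},
    {"wx":0,"wy":0,"wz":0,"x":0,"y":0,"z":0,"jaw":66}
  ]
}}

```text
clock: 2.2
eef_pos: [0.5103, -0.2384, 0.0478]
ee_rot: [-179.5, -0.9, -71.7]
contact_force: [0.3, 0.6, -0.2]
width: 0.703
```

```bash
python3 -c "
from h import *
to(.505,-.233,.036)"
```

```text
t 2.2 pos [ 0.5103 -0.2384  0.0478] rot [-179.5   -0.9  -71.7] F [ 0.3   0.63 -0.15] Tq [0.013 0.1   0.027] w 66.1 q6 38.0
tool shift mm [-6.9  3.5 11.6]
level rot [-0.0088 -0.015  -0.    ]
```

Emit:
{"api": "send_rows", "payload": {
  "series": [
    {"wx":-0.009,"wy":-0.015,"wz":0,"x":-7,"y":3.5,"z":5,"jaw":66},
    {"wx":0,"wy":0,"wz":0,"x":0,"y":0,"z":0,"jaw":66}
  ]
}}

```text
clock: 2.45
eef_pos: [0.5056, -0.2334, 0.0442]
ee_rot: [-179.9, -0.1, -71.7]
contact_force: [0.4, 0.0, -0.3]
width: 0.704
```

```bash
python3 -c "
from h import *
to(.505,-.233,.036)"
```

```text
t 2.45 pos [ 0.5056 -0.2334  0.0442] rot [-1.799e+02 -1.000e-01 -7.170e+01] F [ 0.36  0.01 -0.31] Tq [-0.011  0.007  0.015] w 66.1 q6 38.0
tool shift mm [-0.6  0.4  8.2]
level rot [-0.0011 -0.0014  0.    ]
```

Emit:
{"api": "send_rows", "payload": {
  "series": [
    {"wx":0,"wy":0,"wz":0,"x":0,"y":0,"z":0,"jaw":66}
  ]
}}

```text
clock: 2.58
eef_pos: [0.506, -0.2336, 0.0448]
ee_rot: [-179.9, -0.1, -71.7]
contact_force: [0.4, 0.6, 0.5]
width: 0.701
```

```bash
python3 -c "
from h import *
to(.505,-.233,.036)"
```

```text
t 2.58 pos [ 0.506  -0.2336  0.0448] rot [-1.799e+02 -1.000e-01 -7.170e+01] F [0.43 0.6  0.53] Tq [-0.022 -0.03  -0.01 ] w 65.9 q6 38.0
tool shift mm [-0.9  0.8  8.8]
level rot [-0.0019 -0.0022  0.    ]
```

Emit:
{"api": "send_rows", "payload": {
  "series": [
    {"wx":-0.002,"wy":-0.002,"wz":0,"x":-0.7,"y":0.6,"z":8.5,"jaw":66},
    {"wx":0,"wy":0,"wz":0,"x":0,"y":0,"z":0,"jaw":66}
  ]
}}

```text
clock: 2.82
eef_pos: [0.5053, -0.2331, 0.036]
ee_rot: [180.0, -0.0, -71.7]
contact_force: [-0.7, -0.1, -0.6]
width: 0.701
```

```bash
python3 -c "
from h import *
to(.505,-.233,.036)"
```

```text
t 2.83 pos [ 0.5053 -0.2331  0.036 ] rot [180.   -0.  -71.7] F [-0.72 -0.07 -0.61] Tq [0.033 0.014 0.031] w 65.9 q6 38.0
tool shift mm [-0.2  0.3 -0. ]
level rot [ 0.     -0.0004  0.    ]
```

Emit:
{"api": "send_rows", "payload": {
  "series": [
    {"wx":0,"wy":0,"wz":0,"x":0,"y":0,"z":0,"jaw":30},
    {"wx":0,"wy":0,"wz":0,"x":0,"y":0,"z":0,"jaw":30},
    {"wx":0,"wy":0,"wz":0,"x":0,"y":0,"z":0,"jaw":30},
    {"wx":0,"wy":0,"wz":0,"x":0,"y":0,"z":0,"jaw":30}
  ],
  "grip_force": 20
}}

```text
clock: 3.32
eef_pos: [0.5054, -0.2332, 0.0359]
ee_rot: [180.0, -0.0, -71.7]
contact_force: [-0.8, -1.1, -1.0]
width: 0.42
```

```bash
python3 -c "
from h import *
to(.505,-.233,.036)"
```

```text
t 3.33 pos [ 0.5054 -0.2332  0.0359] rot [180.   -0.  -71.7] F [-0.82 -1.05 -0.97] Tq [ 0.005  0.003 -0.041] w 39.5 q6 38.0
tool shift mm [-0.3  0.3 -0.1]
level rot [ 0.0001 -0.0005 -0.    ]
```

Emit:
{"api": "send_rows", "payload": {
  "series": [
    {"wx":0,"wy":0,"wz":0,"x":0,"y":0,"z":-30,"jaw":30},
    {"wx":0,"wy":0,"wz":0,"x":0,"y":0,"z":-45,"jaw":30},
    {"wx":0,"wy":0,"wz":0,"x":0,"y":0,"z":-45,"jaw":30},
    {"wx":0,"wy":0,"wz":0,"x":0,"y":0,"z":0,"jaw":30}
  ]
}}

```text
clock: 3.82
eef_pos: [0.5045, -0.2326, 0.1579]
ee_rot: [179.9, 0.1, -71.7]
contact_force: [0.1, -0.5, -0.2]
width: 0.42
```

```bash
python3 -c "
from h import *
import cv2
to(.528,.195,.15)
a=grab_frame=__import__('workcell').grab_frame
cv2.imwrite('pics/s2.png',cv2.resize(a('side')[90:210,280:440],(800,600)))"
```

```text
t 3.83 pos [ 0.5045 -0.2326  0.1579] rot [ 1.799e+02  1.000e-01 -7.170e+01] F [ 0.12 -0.55 -0.21] Tq [-0.008 -0.024 -0.051] w 39.5 q6 38.0
tool shift mm [-398.5 -156.9    8.5]
level rot [0.0021 0.0022 0.    ]
```

View pics/s2.png

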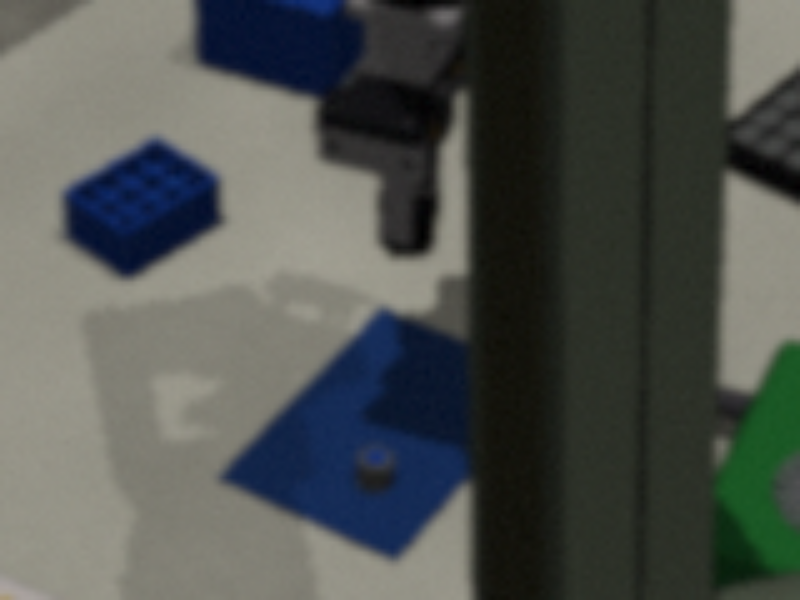

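The knob is lifted and held at crop (420,220). Moving to the box.

Emit:
{"api": "send_rows", "payload": {
  "series": [
    {"wx":0.002,"wy":0.002,"wz":0,"x":-40,"y":-16,"z":0,"jaw":30},
    {"wx":0,"wy":0,"wz":0,"x":-50,"y":-20,"z":0,"jaw":30},
    {"wx":0,"wy":0,"wz":0,"x":-50,"y":-20,"z":0,"jaw":30},
    {"wx":0,"wy":0,"wz":0,"x":-50,"y":-20,"z":0,"jaw":30},
    {"wx":0,"wy":0,"wz":0,"x":-50,"y":-20,"z":0,"jaw":30}
  ]
}}

```text
clock: 4.5
eef_pos: [0.5127, 0.0314, 0.1462]
ee_rot: [179.0, 0.8, -72.2]
contact_force: [-0.0, -0.0, -0.0]
width: 0.42
```

```bash
python3 -c "
from h import *
to(.528,.195,.15)"
```

```text
t 4.5 pos [0.5127 0.0314 0.1462] rot [179.    0.8 -72.2] F [-0.02 -0.02 -0.01] Tq [ 0.    -0.002  0.02 ] w 39.4 q6 65.8
tool shift mm [-151.1  -64.5   -2.9]
level rot [ 0.0172  0.0133 -0.    ]
```

Emit:
{"api": "send_rows", "payload": {
  "series": [
    {"wx":0.017,"wy":0.013,"wz":0,"x":-50,"y":-21,"z":-3,"jaw":30},
    {"wx":0,"wy":0,"wz":0,"x":-45,"y":-19,"z":0,"jaw":30},
    {"wx":0,"wy":0,"wz":0,"x":-40,"y":-17,"z":0,"jaw":30},
    {"wx":0,"wy":0,"wz":0,"x":0,"y":0,"z":0,"jaw":30}
  ]
}}

```text
clock: 5.0
eef_pos: [0.5183, 0.1849, 0.1397]
ee_rot: [179.1, 0.2, -71.9]
contact_force: [-0.4, -0.3, -0.4]
width: 0.424
```

```bash
python3 -c "
from h import *
to(.528,.195,.14)"
```

```text
t 5.0 pos [0.5183 0.1849 0.1397] rot [179.1   0.2 -71.9] F [-0.37 -0.35 -0.41] Tq [ 0.001 -0.051  0.001] w 39.9 q6 82.4
tool shift mm [ -6.6 -12.4  -0.4]
level rot [ 0.016   0.0037 -0.    ]
```

Emit:
{"api": "send_rows", "payload": {
  "series": [
    {"wx":0.016,"wy":0.004,"wz":0,"x":-6.6,"y":-12.4,"z":0,"jaw":30},
    {"wx":0,"wy":0,"wz":-0.15,"x":0,"y":0,"z":0,"jaw":30},
    {"wx":0,"wy":0,"wz":-0.15,"x":0,"y":0,"z":0,"jaw":30},
    {"wx":0,"wy":0,"wz":0,"x":0,"y":0,"z":0,"jaw":30}
  ]
}}

```text
clock: 5.5
eef_pos: [0.5269, 0.1921, 0.1346]
ee_rot: [179.6, 0.1, -54.5]
contact_force: [0.4, 0.3, -0.0]
width: 0.423
```

```bash
python3 -c "
from h import *
import cv2
to(.528,.195,.12)
a=grab_frame=__import__('workcell').grab_frame
cv2.imwrite('pics/s3.png',cv2.resize(a('side')[140:260,190:350],(800,600)))
cv2.imwrite('pics/t3.png',cv2.resize(a('top')[110:230,180:340],(800,600)))"
```

```text
t 5.5 pos [0.5269 0.1921 0.1346] rot [ 1.796e+02  1.000e-01 -5.450e+01] F [ 0.4   0.33 -0.04] Tq [-0.015 -0.08  -0.02 ] w 39.8 q6 65.8
tool shift mm [-1.7 -2.7 14.6]
level rot [ 0.0062  0.0011 -0.    ]
```

View pics/s3.png

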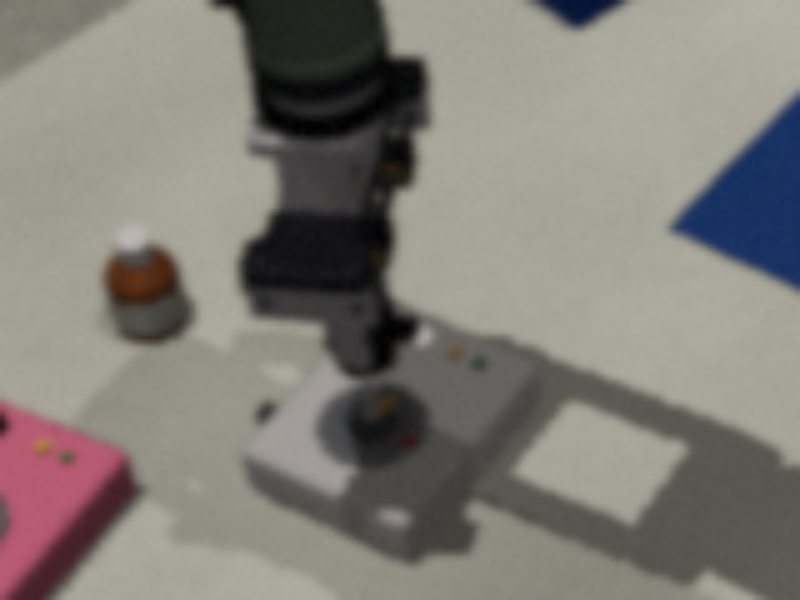

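View pics/t3.png

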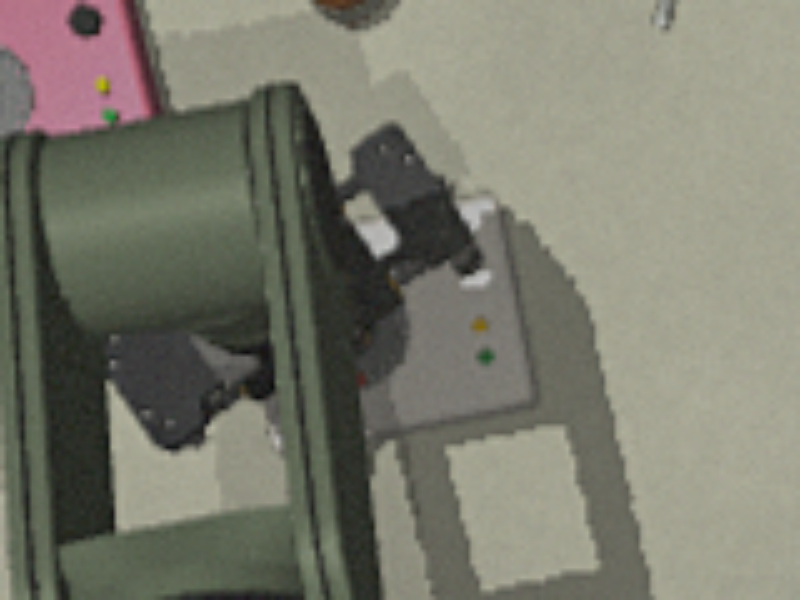

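Emit:
{"api": "send_rows", "payload": {
  "series": [
    {"wx":0.006,"wy":0.001,"wz":0,"x":-1.7,"y":-2.7,"z":10,"jaw":30},
    {"wx":0,"wy":0,"wz":0,"x":0,"y":0,"z":6,"jaw":30},
    {"wx":0,"wy":0,"wz":0,"x":0,"y":0,"z":0,"jaw":30}
  ]
}}

```text
clock: 5.98
eef_pos: [0.528, 0.1946, 0.1171]
ee_rot: [180.0, 0.0, -54.8]
contact_force: [0.0, -0.3, -0.4]
width: 0.421
```

```bash
python3 -c "
from h import *
to(.528,.195,.11)"
```

```text
t 5.97 pos [0.528  0.1946 0.1171] rot [180.    0.  -54.8] F [ 0.   -0.31 -0.41] Tq [0.013 0.01  0.018] w 39.5 q6 66.2
tool shift mm [-0.3 -0.3  7.1]
level rot [0.0004 0.0003 0.    ]
```

Emit:
{"api": "send_rows", "payload": {
  "series": [
    {"wx":0,"wy":0,"wz":0,"x":-0.3,"y":-0.3,"z":7,"jaw":30},
    {"wx":0,"wy":0,"wz":0,"x":0,"y":0,"z":2,"jaw":30},
    {"wx":0,"wy":0,"wz":0,"x":0,"y":0,"z":0,"jaw":30}
  ]
}}

```text
clock: 6.35
eef_pos: [0.528, 0.1952, 0.1074]
ee_rot: [180.0, 0.0, -54.8]
contact_force: [0.0, -0.1, -1.1]
width: 0.421
```

```bash
python3 -c "
from h import *
to(.528,.195,.104)"
```

```text
t 6.35 pos [0.528  0.1952 0.1074] rot [180.    0.  -54.8] F [ 0.04 -0.1  -1.08] Tq [ 0.001 -0.023  0.026] w 39.6 q6 66.2
tool shift mm [0.1 0.1 3.4]
level rot [ 0.0004  0.0003 -0.    ]
```

Emit:
{"api": "send_rows", "payload": {
  "series": [
    {"wx":0,"wy":0,"wz":0,"x":0,"y":0,"z":2,"jaw":30},
    {"wx":0,"wy":0,"wz":0,"x":0,"y":0,"z":1.5,"jaw":30}
  ]
}}

```text
clock: 6.6
eef_pos: [0.5284, 0.1953, 0.1042]
ee_rot: [-180.0, -0.0, -54.8]
contact_force: [0.5, 0.1, 0.0]
width: 0.423
```

```bash
python3 -c "
from h import *
to(.528,.195,.104)"
```

```text
t 6.6 pos [0.5284 0.1953 0.1042] rot [-180.    -0.   -54.8] F [0.54 0.13 0.01] Tq [-0.003 -0.054  0.016] w 39.8 q6 66.2
tool shift mm [0.  0.5 0.2]
level rot [-0.0004 -0.0001 -0.    ]
```

Emit:
{"api": "send_rows", "payload": {
  "series": [
    {"wx":0,"wy":0,"wz":0,"x":0,"y":0,"z":2,"jaw":30},
    {"wx":0,"wy":0,"wz":0,"x":0,"y":0,"z":2,"jaw":30}
  ]
}}

```text
clock: 6.85
eef_pos: [0.5285, 0.1953, 0.1001]
ee_rot: [-179.9, -0.0, -54.8]
contact_force: [0.0, -0.0, -0.3]
width: 0.421
```

```bash
python3 -c "
from h import *
to(.528,.195,.096)"
```

```text
t 6.85 pos [0.5285 0.1953 0.1001] rot [-179.9   -0.   -54.8] F [ 0.04 -0.03 -0.34] Tq [ 0.    -0.022  0.022] w 39.5 q6 66.2
tool shift mm [-0.1  0.6  4.1]
level rot [-0.0009 -0.0003 -0.    ]
```

The bore is over the post with no force. Now down to the key height, TCP about 0.094.

Emit:
{"api": "send_rows", "payload": {
  "series": [
    {"wx":0,"wy":0,"wz":0,"x":0,"y":0.4,"z":2,"jaw":30},
    {"wx":0,"wy":0,"wz":0,"x":0,"y":0,"z":2,"jaw":30},
    {"wx":0,"wy":0,"wz":0,"x":0,"y":0,"z":1.5,"jaw":30}
  ]
}}

```text
clock: 7.22
eef_pos: [0.5282, 0.195, 0.0942]
ee_rot: [-180.0, -0.0, -54.8]
contact_force: [1.0, 0.1, -1.0]
width: 0.423
```

```bash
python3 -c "
from h import *
to(.528,.195,.094)"
```

```text
t 7.22 pos [0.5282 0.195  0.0942] rot [-180.    -0.   -54.8] F [ 1.01  0.1  -1.02] Tq [-0.01  -0.013 -0.002] w 39.8 q6 66.2
tool shift mm [-0.1  0.1  0.2]
level rot [-0.0008 -0.0003 -0.    ]
```

Emit:
{"api": "send_rows", "payload": {
  "series": [
    {"wx":0,"wy":0,"wz":0,"x":0,"y":0,"z":1.5,"jaw":30},
    {"wx":0,"wy":0,"wz":0,"x":0,"y":0,"z":1,"jaw":30}
  ]
}}

```text
clock: 7.48
eef_pos: [0.5281, 0.195, 0.0914]
ee_rot: [-180.0, -0.0, -54.8]
contact_force: [0.0, -0.7, -1.1]
width: 0.421
```

```bash
python3 -c "
from h import *
to(.528,.195,.094)"
```

```text
t 7.47 pos [0.5281 0.195  0.0914] rot [-180.    -0.   -54.8] F [ 0.   -0.7  -1.13] Tq [ 0.026 -0.032  0.039] w 39.5 q6 66.2
tool shift mm [-0.   0.1 -2.6]
level rot [-0.0006 -0.0002  0.    ]
```

Emit:
{"api": "send_rows", "payload": {
  "series": [
    {"wx":0,"wy":0,"wz":0,"x":0,"y":0,"z":1.5,"jaw":30},
    {"wx":0,"wy":0,"wz":0,"x":0,"y":0,"z":1,"jaw":30}
  ]
}}

```text
clock: 7.72
eef_pos: [0.5282, 0.1951, 0.0888]
ee_rot: [-180.0, -0.0, -54.8]
contact_force: [-0.6, 0.1, -0.8]
width: 0.423
```

```bash
python3 -c "
from h import *
to(.528,.195,.085)"
```

```text
t 7.72 pos [0.5282 0.1951 0.0888] rot [-180.    -0.   -54.8] F [-0.56  0.06 -0.84] Tq [-0.066 -0.019  0.038] w 39.8 q6 66.2
tool shift mm [-0.1  0.2  3.8]
level rot [-0.0009 -0.0003  0.    ]
```

Emit:
{"api": "send_rows", "payload": {
  "series": [
    {"wx":0,"wy":0,"wz":0,"x":0,"y":0,"z":1.5,"jaw":30},
    {"wx":0,"wy":0,"wz":0,"x":0,"y":0,"z":1.5,"jaw":30}
  ]
}}

```text
clock: 7.98
eef_pos: [0.5282, 0.1951, 0.0856]
ee_rot: [-179.9, -0.0, -54.8]
contact_force: [-0.6, 0.5, -1.3]
width: 0.42
```

```bash
python3 -c "
from h import *
to(.528,.195,.085)"
```

```text
t 7.97 pos [0.5282 0.1951 0.0856] rot [-179.9   -0.   -54.8] F [-0.6   0.51 -1.34] Tq [-0.04   0.008 -0.007] w 39.4 q6 66.2
tool shift mm [-0.1  0.2  0.6]
level rot [-0.0009 -0.0003 -0.    ]
```

Emit:
{"api": "send_rows", "payload": {
  "series": [
    {"wx":0,"wy":0,"wz":0,"x":0,"y":0,"z":1,"jaw":30},
    {"wx":0,"wy":0,"wz":0,"x":0,"y":0,"z":1,"jaw":30}
  ]
}}

```text
clock: 8.22
eef_pos: [0.5282, 0.1951, 0.0837]
ee_rot: [-180.0, -0.0, -54.8]
contact_force: [-2.0, 0.2, 2.4]
width: 0.419
```

```bash
python3 -c "
from h import *
import cv2
to(.528,.195,.085)
a=grab_frame=__import__('workcell').grab_frame
cv2.imwrite('pics/s4.png',cv2.resize(a('side')[140:260,190:350],(800,600)))"
```

```text
t 8.22 pos [0.5282 0.1951 0.0837] rot [-180.    -0.   -54.8] F [-1.97  0.17  2.45] Tq [-0.052  0.172 -0.004] w 39.4 q6 66.2
tool shift mm [-0.1  0.2 -1.3]
level rot [-0.0008 -0.0002 -0.    ]
```

View pics/s4.png

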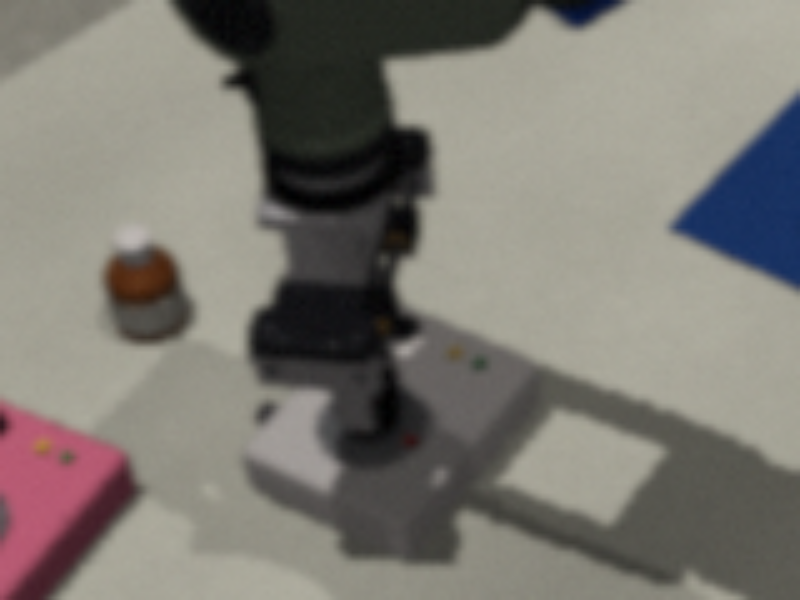

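The force is 2.4 N with the TCP at 0.0837, so the underside is about 1 mm below the collar's free height. It went home at the first angle, so the key estimate of -118° was right. I'll ease off slightly and turn towards the dot, which needs about -50° in world yaw.

Emit:
{"api": "send_rows", "payload": {
  "series": [
    {"wx":0,"wy":0,"wz":0.03,"x":0,"y":0,"z":-0.7,"jaw":30},
    {"wx":0,"wy":0,"wz":0.04,"x":0,"y":0,"z":0,"jaw":30},
    {"wx":0,"wy":0,"wz":0.04,"x":0,"y":0,"z":0,"jaw":30}
  ]
}}

```text
clock: 8.65
eef_pos: [0.5292, 0.1946, 0.0849]
ee_rot: [-179.9, -0.1, -61.4]
contact_force: [-0.2, -0.6, -0.6]
width: 0.418
```

```bash
python3 -c "
from h import *
to(.5282,.195,.0845)"
```

```text
t 8.65 pos [0.5292 0.1946 0.0849] rot [-1.799e+02 -1.000e-01 -6.140e+01] F [-0.18 -0.63 -0.61] Tq [-0.055 -0.009  0.1  ] w 39.3 q6 72.9
tool shift mm [-0.8  0.7  0.4]
level rot [-0.0025 -0.002   0.    ]
```

The moment reads 0.1 N m about z, so the spindle is turning with the knob. Continuing.

Emit:
{"api": "send_rows", "payload": {
  "series": [
    {"wx":-0.002,"wy":-0.002,"wz":0.05,"x":-0.7,"y":0.6,"z":0.3,"jaw":30},
    {"wx":0,"wy":0,"wz":0.05,"x":0,"y":0,"z":0,"jaw":30},
    {"wx":0,"wy":0,"wz":0.05,"x":0,"y":0,"z":0,"jaw":30},
    {"wx":0,"wy":0,"wz":0.05,"x":0,"y":0,"z":0,"jaw":30}
  ]
}}

```text
clock: 9.15
eef_pos: [0.5292, 0.1944, 0.0847]
ee_rot: [-179.9, -0.1, -73.4]
contact_force: [-0.4, -0.3, -0.7]
width: 0.42
```

```bash
python3 -c "
from h import *
to(.5282,.195,.0845)"
```

```text
t 9.15 pos [0.5292 0.1944 0.0847] rot [-1.799e+02 -1.000e-01 -7.340e+01] F [-0.4  -0.27 -0.72] Tq [-0.054  0.066  0.026] w 39.5 q6 84.9
tool shift mm [-0.9  0.8  0.2]
level rot [-0.002  -0.0015  0.    ]
```

Emit:
{"api": "send_rows", "payload": {
  "series": [
    {"wx":-0.002,"wy":-0.002,"wz":0.05,"x":-0.7,"y":0.6,"z":0.2,"jaw":30},
    {"wx":0,"wy":0,"wz":0.06,"x":0,"y":0,"z":0,"jaw":30},
    {"wx":0,"wy":0,"wz":0.06,"x":0,"y":0,"z":0,"jaw":30},
    {"wx":0,"wy":0,"wz":0.06,"x":0,"y":0,"z":0,"jaw":30},
    {"wx":0,"wy":0,"wz":0.06,"x":0,"y":0,"z":0,"jaw":30}
  ]
}}

```text
clock: 9.78
eef_pos: [0.5291, 0.1941, 0.0846]
ee_rot: [-179.9, -0.1, -90.8]
contact_force: [-0.4, -0.0, -0.3]
width: 0.424
```

```bash
python3 -c "
from h import *
to(.5282,.195,.0845)"
```

```text
t 9.78 pos [0.5291 0.1941 0.0846] rot [-1.799e+02 -1.000e-01 -9.080e+01] F [-0.38 -0.02 -0.34] Tq [-0.027  0.072  0.084] w 39.8 q6 102.3
tool shift mm [-0.9  0.9  0.1]
level rot [-0.0016 -0.0011 -0.    ]
```

Emit:
{"api": "send_rows", "payload": {
  "series": [
    {"wx":-0.002,"wy":-0.001,"wz":0.06,"x":-0.8,"y":0.8,"z":0.2,"jaw":30},
    {"wx":0,"wy":0,"wz":0.06,"x":0,"y":0,"z":0,"jaw":30},
    {"wx":0,"wy":0,"wz":0.06,"x":0,"y":0,"z":0,"jaw":30},
    {"wx":0,"wy":0,"wz":0.05,"x":0,"y":0,"z":0,"jaw":30}
  ]
}}

```text
clock: 10.28
eef_pos: [0.5289, 0.1938, 0.0846]
ee_rot: [-179.9, -0.1, -104.6]
contact_force: [-0.6, 0.3, -0.0]
width: 0.42
```

```bash
python3 -c "
from h import *
to(.5282,.195,.0845)"
```

```text
t 10.28 pos [0.5289 0.1938 0.0846] rot [-1.799e+02 -1.000e-01 -1.046e+02] F [-0.61  0.26 -0.02] Tq [-0.013  0.065  0.146] w 39.5 q6 116.1
tool shift mm [-1.   1.   0.1]
level rot [-0.0015 -0.0019  0.    ]
```

Now release, rise, and back off to look.

Emit:
{"api": "send_rows", "payload": {
  "series": [
    {"wx":0,"wy":0,"wz":0,"x":0,"y":0,"z":0,"jaw":60},
    {"wx":0,"wy":0,"wz":0,"x":0,"y":0,"z":0,"jaw":60},
    {"wx":0,"wy":0,"wz":0,"x":0,"y":0,"z":0,"jaw":60}
  ]
}}

```text
clock: 10.65
eef_pos: [0.5291, 0.1939, 0.0847]
ee_rot: [-179.9, -0.1, -104.6]
contact_force: [-1.4, 0.5, 0.4]
width: 0.64
```

Emit:
{"api": "send_rows", "payload": {
  "series": [
    {"wx":0,"wy":0,"wz":0,"x":0,"y":0,"z":-20,"jaw":60},
    {"wx":0,"wy":0,"wz":0,"x":0,"y":0,"z":-40,"jaw":60},
    {"wx":0,"wy":0,"wz":0,"x":0,"y":0,"z":-50,"jaw":60},
    {"wx":0,"wy":0,"wz":0,"x":50,"y":0,"z":0,"jaw":60},
    {"wx":0,"wy":0,"wz":0,"x":60,"y":0,"z":0,"jaw":60}
  ]
}}

```text
clock: 11.28
eef_pos: [0.5017, 0.088, 0.1982]
ee_rot: [-179.8, -0.1, -104.2]
contact_force: [0.5, 0.5, 0.3]
width: 0.637
```

Emit:
{"api": "send_rows", "payload": {
  "series": [
    {"wx":0,"wy":0,"wz":0,"x":60,"y":0,"z":0,"jaw":60},
    {"wx":0,"wy":0,"wz":0,"x":60,"y":0,"z":0,"jaw":60},
    {"wx":0,"wy":0,"wz":0,"x":0,"y":0,"z":0,"jaw":60}
  ]
}}

```text
clock: 11.65
eef_pos: [0.4713, -0.0346, 0.1999]
ee_rot: [-179.6, -0.2, -104.4]
contact_force: [0.4, 1.1, 0.3]
width: 0.636
```

```bash
python3 -c "
from h import *
import cv2
to(.528,.195,.2)
a=__import__('workcell').grab_frame
S=a('side');T=a('top');cv2.imwrite('pics/s5f.png',S);cv2.imwrite('pics/t5f.png',T)
cv2.imwrite('pics/c5.png',np.hstack([cv2.resize(T[140:210,220:270],(400,560),interpolation=cv2.INTER_CUBIC),cv2.resize(S[190:260,235:285],(400,560),interpolation=cv2.INTER_CUBIC)]))"
```

```text
t 11.65 pos [ 0.4713 -0.0346  0.1999] rot [-179.6   -0.2 -104.4] F [0.36 1.14 0.3 ] Tq [ 0.078  0.033 -0.01 ] w 59.8 q6 89.8
tool shift mm [-236.5    2.2   -0.7]
level rot [-0.0075 -0.0028 -0.    ]
```

View pics/c5.png

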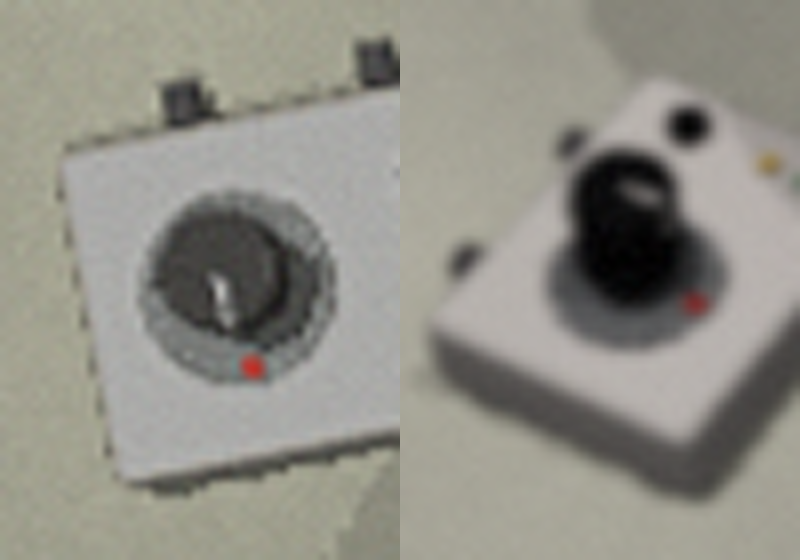

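View pics/t5f.png

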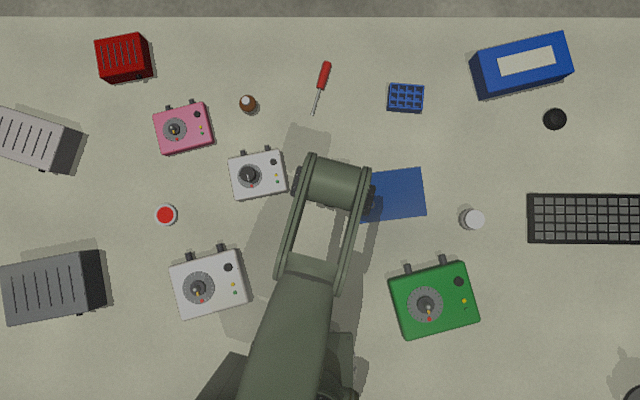

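```bash
python3 - <<'E'
from h import *
import cv2
T=cv2.imread('pics/t5f.png'); t=T.astype(float).mean(2)
y0,y1,x0,x1=173,181,244,251
sub=t[y0:y1,x0:x1]; print(sub.astype(int))
w=np.clip(sub-85,0,None); ys,xs=np.mgrid[y0:y1,x0:x1]; P=np.c_[xs.ravel(),ys.ravel()]; w=w.ravel()
m=(P*w[:,None]).sum(0)/w.sum(); C=((P-m)*w[:,None]).T@(P-m); e=np.linalg.eigh(C)[1][:,1]; e*=np.sign(e[1])
a=at('top',*m,.092); b=at('top',*(m+3*e),.092); ang=np.degrees(np.arctan2(*(b-a)[1::-1]));print(m,a,ang)
d=a[:2]-[.528,.195]; print("from axis",np.degrees(np.arctan2(d[1],d[0])),np.hypot(*d))
sp=np.array([.528,.195]); dot=at('top',*crop(220,140,8,253,367),.042)[:2]-sp; print("dot dir",np.degrees(np.arctan2(dot[1],dot[0])))
c=np.hstack([cv2.resize(T[140:210,220:270],(400,560),interpolation=cv2.INTER_CUBIC),cv2.resize(cv2.imread('pics/s5f.png')[190:260,235:285],(400,560),interpolation=cv2.INTER_CUBIC)])
for z,col in((.092,(0,255,255)),(.101,(0,0,255))):
  for th in np.linspace(0,2*np.pi,70):
    q=[sp[0]+.02*np.cos(th),sp[1]+.02*np.sin(th),z]
    u,v=pix('top',q); cv2.circle(c,(int((u-220+.5)*8),int((v-140+.5)*8)),1,col,-1)
    u,v=pix('side',q); cv2.circle(c,(400+int((u-235+.5)*8),int((v-190+.5)*8)),1,col,-1)
cv2.imwrite('pics/ov6.png',c)
E
```

```text
[[ 68  64  66  60  65  66  68]
 [ 63  63 102  98  69  61  66]
 [ 66  57  98 163 103  58  70]
 [ 64  64  59 182 112  61  61]
 [ 66  67  56 150 113  71  64]
 [ 68  64  65 109 106  74  59]
 [ 66  68  61 111 135  94  58]
 [ 57  48  46  65 124  74  40]]
[247.32873275 176.81430364] [0.51942644 0.19242997 0.092     ] -166.14882269958082
from axis -163.31326145770433 0.008950470737906476
dot dir -169.45843945734578
```

View pics/ov6.png

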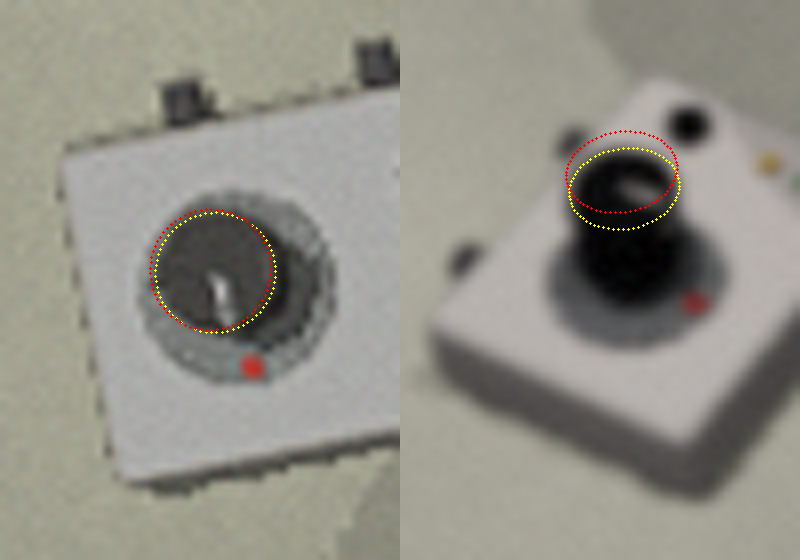

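The side view fits the home height (yellow ring, z = 92 mm) and not the 9 mm higher ring (red). The pointer lies at about -166° against a dot direction of -168 to -169°, which is inside the 11° limit. The bystanders that show in the picture are in place, so I'm handing in.

```bash
python3 -c "
from workcell import workorder
print(workorder.hand_in())"
```

```text
the job is handed in; nothing more can be done
None
```

The knob is fully home on the spindle of the smaller white control box, its pointer line faces the red dot, and the gripper has let go. I handed the job in at about 12 s of the 72 s allowed. The hand-in gives no verdict.

- **Fitting:** I gripped the knob on its upper cylinder, where the opening read 39.5 mm. I read the key angle from the top view and lowered the knob with its keyway on it. It went home at the first try, with no searching turn needed. The highest upward force read at the tool was 2.4 N.
- **Turning:** I eased off the pressure and turned the knob about 50° clockwise. The wrist read up to about 0.15 N m, so the spindle turned with the knob. I then released it and moved the arm clear.
- **Last checks:**
  - The side view fits the home height, not the height of a knob resting on the key.
  - The knob is on the axis to within about 1 mm.
  - The pointer is 2–3° from the dot by its line direction.
  - In the last top view, everything I could see stood where it was. The arm hid the small knob there; it was last seen in place just after the knob was lifted.
- **Disagreements:**
  - The bearing of the line's midpoint from the axis gave 5–6° instead, still within the 11° limit.
  - The two cameras differed by about 3 mm on where the knob first stood.
  - The box measured about 3–5% small in the top view.

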